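# Slide the passport page onto the light window

### The arm

A 7-joint arm with a two-finger parallel gripper is mounted at the origin on the work surface. World frame = base frame: x ahead of the robot, y to its left, z up, the work surface at z = 0. Lengths are in m, angles in rad, forces in N, time in s.
With the tool pointing down it reaches from about 0.4 to 0.9 m from the base axis. Payload 5.5 kg.
Tool frame: the origin (TCP) lies at the very end of the fingers, on their centre line; the grasp point (between the pads) lies 19 mm behind it; z points along the fingers, y is the direction in which the jaws open and shut (so a half turn about z gives the same grasp; the last joint's range is limited). The gripper opens to 85 mm and grips with 20 to 120 N. Pads are 22 mm wide; open, the fingers measure 114 mm over their backs; the gripper's body (76 mm by 85 mm) begins 54 mm behind the grasp point. The pads swing forward as they close: fully open they stand 13 mm farther back than shut.
Start: joints at [1.549, 0.501, -0.427, 1.55, 0.221, 1.138, -0.21], TCP at [0.183, -0.624, 0.194] pointing down, gripper open.
Joint ranges: [-2.88, 2.88], [-0.31, 2.03], [-1.54, 1.56], [0.2, 2.42], [-1.41, 4.55], [0.19, 2.02], [-2.57, 2.57]. Speed limits (rad/s): [2.57, 2.57, 3.14, 3.14, 3.14, 3.14, 3.14].

### API

Orientations are given as a unit quaternion [x, y, z, w].
In Python, from workcell import ctrl gives the robot as it stands.
- The arm moves only by the shell command python3 -m crank 'ROWS' [FORCE]. ROWS is JSON, a list of rows, each an object with "angular": the turn, a rotation vector about the tool's x, y, z in degrees, a list of three; "offset": the shift along the tool's x, y, z in m, a list of three; "grip": the opening, from 0 (shut) to 1 (fully open). In form: [{"angular": [rx, ry, rz], "offset": [dx, dy, dz], "grip": grip}, ...]. A call has exactly 8 rows; each row shifts and turns the pose as measured when the row begins, along the tool's axes as they then stand; what a row does not reach is not made up. A row lasts 1/8 s, in which the tool goes at most 62.5 mm and 10.7 degrees, less where a joint would pass 70% of its speed; a pose out of reach is approached as far as the arm can. A call is refused whole if a number of a shift passes 0.0625 or a number of a turn 10.7, either way. A call with a gripper value outside its range is refused whole. The fingers move at their own pace and stop on an object; FORCE is the grip in N (left out, the last holds). Time passes only in rows, so rows that do not move let the fingers close, or fill a call up. It gives the time, the measured TCP pose, the force and the opening at its end, in the units of the state.
- ctrl.observe(): the state, without advancing time (a new reading comes with each control period).
- ctrl.snapshot(name): name is "scene" or "side" or "wrist"; returns a dict with "color" (384x512x3 uint8, red, green, blue), "range_z" (384x512 float32, m along the optical axis (not along the pixel's ray), 0 where there is no reading), "fov_y" (degrees; the focal length in pixels is half the picture's height over the tangent of half this angle, whatever the lens; pixels are square), "cx", "cy" (the principal point, pixels), "T" (4x4, takes a point from camera to world coordinates). Camera axes: x right, y down, z forward; pixel columns grow to the right and rows downward; lengths in m; the calibration is good to about 2 mm. A picture is of the moment at which its call begins.
- ctrl.job_done(): hands the job in, once; it reports no verdict.
The state is a dict: "t": time; "joint_positions": joint angles; "qvel": joint speeds; "tau": joint torques, N m; "position": TCP position; "ee_rot": TCP orientation; "contact_force": force on the tool from outside, world axes, zero at the start; "wrist_torque": the same for the moment, N m; "gripper_width": finger opening in m.
Only numpy, scipy, OpenCV 4.12 (cv2) and the standard library are available. Lean on these libraries where they do the work, as an engineer would, in place of code of your own. Each camera call takes 0.05 s, during which the arm holds its last target.

### The job

Two plastic documents lie on the low examination bed. Press down on top of the larger one, the passport page, and slide it flat along the bed, without lifting it, until it lies centred on the bright light window and squared up with it, long side along long side (either way round). Leave the smaller card, the magnifier and the steel ruler where they are.

Things in the scene. Friction and masses are not known exactly. Their poses are not given: they have to be found in the camera images.
- page: Passport page: the larger of two stiff pale grey-green plastic documents, 125 mm (its x) by 88 mm (its y), 3 mm thick, about 60 g. Loose, lying flat on the smooth dark glass of the examination bed; it slides easily under a fingertip pressing with 5 to 10 N. Origin at the centre of its underside, z up; its top is 3 mm above the origin.
- window: Light window: bright white frosted pane with a thin steel edge, 150 mm (its x) by 112 mm (its y), flush in the dark top of the examination bed, so nothing sticks up. Fixed. Origin at its centre, in the bed's top surface; z up. The bed is a fixed flat box, 420 mm (world x) by 660 mm (world y), its whole top smooth, level and 25 mm above the desk.
- card: Identity card: the smaller document, same material and look, 86 mm (its x) by 54 mm (its y), 3 mm thick, lying flat on the bed. Origin at the centre of its underside. A bystander, to be left alone.
- loupe: Magnifier: black round stand loupe, 42 mm in diameter, 38 mm high, standing on the far part of the bed. Origin at the centre of its underside. A bystander, to be left alone.
- ruler: Steel ruler, 30 mm (its x) by 200 mm (its y), 3 mm thick, lying flat along the near edge of the bed. Origin at the centre of its underside. A bystander, to be left alone.
There are look-alikes about, which are no part of the job. Leave any orange or red look-alike of the page alone.

How it is judged:
On the way:
1. the fingers press on the page from above, before it has been slid more than 20 mm (contact force between the fingers and page above 1 N and distance of page from where it was at the start of the episode below 0.02 m and x of the grasp point in the frame of page between -0.065 and 0.065 m and y of the grasp point in the frame of page between -0.046 and 0.046 m), for 0.1 s.
At the end, for the whole second after the job is handed in: The page lies flat and at rest on the bed, its centre within 15 mm of the light window's centre, its long side within 10 degrees of the window's long side (either way round). Card, magnifier and ruler are each within 15 mm of where they started (horizontal distance between page and window below 0.015 m and angle between the x axis of page and the x axis of window, either way round below 0.175 rad and height (world z) of page below 0.03 m and angle between page's own z axis and vertical below 0.06 rad and linear speed of page below 0.01 m/s and distance of each of card, loupe, ruler from where it was at the start of the episode below 0.015 m); the robot touches nothing.
It fails at once if the page is lifted or tipped up off the bed (over 15 mm, or over 12 degrees) (height (world z) of page above 0.04 m or angle between page's own z axis and vertical above 0.21 rad).
It fails at once if the smaller card is moved by more than 15 mm (distance of card from where it was at the start of the episode above 0.015 m).
It fails at once if the magnifier is moved by more than 15 mm (distance of loupe from where it was at the start of the episode above 0.015 m).
It fails at once if the ruler is moved by more than 15 mm (distance of ruler from where it was at the start of the episode above 0.015 m).
It also fails if it takes over 35 s, if anything falls off the work surface, if the arm or the gripper's body presses on something with over 40 N, if the wrist force passes 120 N, or if a joint passes its speed limit or range.

## Working session

There is one attempt and no reset: what is moved stays moved. The work goes in short steps, Python scripts to look and compute and a shell command to move; the robot and the scene stay as the last step left them, time stands still between calls to the robot, and variables do not carry over. Pictures are saved under pics/ and viewed, and the job is handed in when it is done.

```bash
ls; mkdir -p pics; python3 - <<'E'
from workcell import ctrl
import cv2
o=ctrl.observe(); print(o)
for n in("scene","side","wrist"):
    s=ctrl.snapshot(n); print(n,s["fov_y"],s["cx"],s["cy"],s["T"].round(3).tolist())
    cv2.imwrite(f"pics/{n}0.png",s["color"][:,:,::-1])
E
```

```text
pics
{'t': 0.0, 'joint_positions': array([ 1.549209  ,  0.50185516, -0.42679087,  1.55145313,  0.22079598,
        1.13833599, -0.21027323]), 'qvel': array([ 4.80275378e-04, -6.49674540e-05, -2.44858275e-05,  1.84886771e-04,
        1.44325010e-03, -1.27979392e-03,  7.74542160e-04]), 'tau': array([-8.54139726e-04, -5.69527245e+01, -5.81691921e+00, -2.80947965e+01,
        1.05647446e-02,  1.22163226e-02,  9.96074647e-06]), 'position': array([ 0.1823579 , -0.62307877,  0.19295353]), 'ee_rot': array([ 9.89872951e-01,  1.41952621e-01, -1.09987468e-04, -9.91055295e-04]), 'contact_force': array([ 0.8449945 ,  0.62552194, -0.44489153]), 'wrist_torque': array([ 0.01063186, -0.02915174, -0.03999551]), 'gripper_width': 0.08502869041376078}
scene 49.75399930867283 252.46116404903123 195.6588266584305 [[-0.614, 0.665, -0.425, 0.934], [0.79, 0.517, -0.331, 0.43], [-0.001, -0.539, -0.842, 0.895], [0.0, 0.0, 0.0, 1.0]]
side 52.6533407801917 253.71573864312532 193.58089485474002 [[-0.999, -0.048, 0.026, 0.449], [-0.051, 0.682, -0.729, 0.881], [0.017, -0.73, -0.684, 0.775], [0.0, 0.0, 0.0, 1.0]]
wrist 69.45213682897119 250.4798992780909 191.3250431567377 [[0.282, -0.922, -0.266, 0.25], [-0.959, -0.271, -0.077, -0.604], [-0.001, 0.277, -0.961, 0.374], [0.0, 0.0, 0.0, 1.0]]
```

View pics/scene0.png

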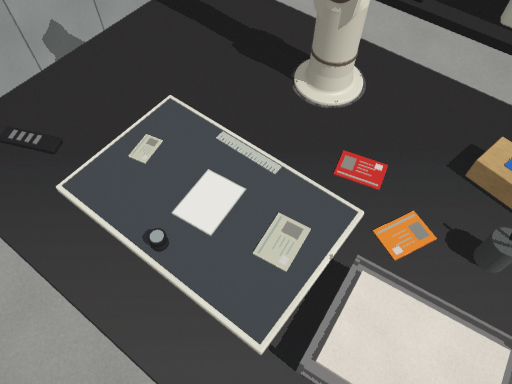

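View pics/side0.png

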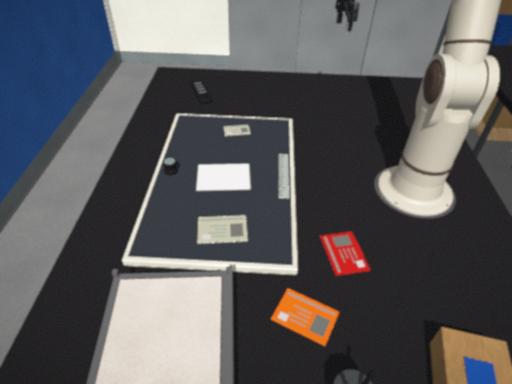

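View pics/wrist0.png

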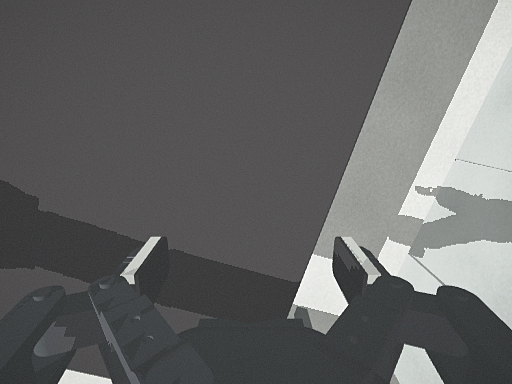

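Candidates: pale grey-green page at scene (282,242), smaller pale card at (146,149), red look-alike at (360,170) and orange at (405,235), both of these off the bed. The page is the larger pale document on the bed, at (282,242). Next I'll measure it and check it in a crop.

```bash
cat > h.py <<'E'
from workcell import ctrl
import cv2, numpy as np
def ray(s,uv,z):
    f=192/np.tan(np.radians(s["fov_y"])/2); uv=np.atleast_2d(uv)
    d=np.c_[(uv[:,0]-s["cx"])/f,(uv[:,1]-s["cy"])/f,np.ones(len(uv))]@s["T"][:3,:3].T
    o=s["T"][:3,3]; return o+d*((z-o[2])/d[:,2])[:,None]
def objs(s,zs=.028,amin=150,lo=100):
    im=s["color"]; g=im.min(2)
    m=(g>lo).astype(np.uint8)
    m=cv2.morphologyEx(m,cv2.MORPH_CLOSE,np.ones((7,7)))
    out=[]
    for c in cv2.findContours(m,cv2.RETR_LIST,cv2.CHAIN_APPROX_NONE)[0]:
        if cv2.contourArea(c)<amin: continue
        uc=c[:,0].mean(0); p=ray(s,c[:,0].astype(float),zs)[:,:2]
        r=cv2.minAreaRect((p*1000).astype(np.float32))
        (cx,cy),(w,h),a=r
        if w<h: w,h,a=h,w,a+90
        if w<260: print(uc.round(),"xy",round(cx,1),round(cy,1),"LxW",round(w,1),round(h,1),"long ang",round((a+90)%180-90,1))
E
python3 - <<'E'
from h import *
for n in("scene","side"):
    s=ctrl.snapshot(n); print(n)
    for z in(.028,.025):
        print(z);objs(s,z)
    if n=="scene": cv2.imwrite("pics/crop.png",cv2.resize(s["color"][195:285,230:340,::-1],None,fx=6,fy=6,interpolation=2))
E
```

```text
scene
0.028
[402. 233.] xy 361.8 436.1 LxW 107.1 69.2 long ang -24.9
[282. 241.] xy 551.5 219.4 LxW 127.7 89.2 long ang 7.4
[209. 202.] xy 572.5 12.8 LxW 156.8 119.5 long ang 5.9
[361. 170.] xy 259.4 258.4 LxW 106.7 69.3 long ang -75.4
[501. 160.] xy -9.4 547.0 LxW 128.0 96.5 long ang -11.1
[145. 148.] xy 552.4 -231.4 LxW 89.6 57.2 long ang 12.1
[ 24. 136.] xy 726.1 -522.0 LxW 85.4 28.3 long ang -67.0
[508.  14.] xy -640.0 320.3 LxW 162.9 32.6 long ang 19.3
0.025
[402. 233.] xy 359.9 436.1 LxW 107.5 69.4 long ang -24.9
[282. 241.] xy 550.1 218.6 LxW 128.1 89.5 long ang 7.4
[209. 202.] xy 571.2 11.4 LxW 157.3 119.9 long ang 5.9
[361. 170.] xy 257.1 257.9 LxW 107.0 69.5 long ang -75.4
[501. 160.] xy -12.6 547.4 LxW 128.4 96.9 long ang -11.1
[145. 148.] xy 551.0 -233.7 LxW 90.0 57.3 long ang 12.1
[ 24. 136.] xy 725.4 -525.3 LxW 85.7 28.4 long ang -67.0
[508.  14.] xy -645.4 319.9 LxW 163.5 32.7 long ang 19.3
side
0.028
[305. 313.] xy 349.1 450.9 LxW 107.1 70.6 long ang -25.5
[343. 253.] xy 245.9 275.0 LxW 105.9 70.4 long ang -76.6
[222. 229.] xy 551.4 219.6 LxW 129.2 95.9 long ang 7.4
[223. 177.] xy 570.3 14.5 LxW 160.4 125.7 long ang 5.8
0.025
[305. 313.] xy 348.7 449.2 LxW 107.5 70.9 long ang -25.5
[343. 253.] xy 245.1 272.5 LxW 106.3 70.7 long ang -76.6
[222. 229.] xy 551.8 216.9 LxW 129.8 96.3 long ang 7.4
[223. 177.] xy 570.8 11.0 LxW 161.0 126.2 long ang 5.8
```

View pics/crop.png

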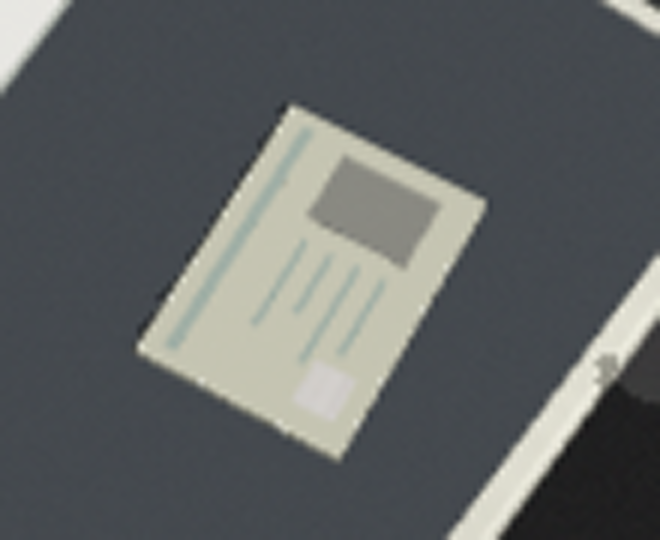

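Clear: the page is at (551,219) mm at 7.4°, the window at (571,11) at 5.9°. It has to move about (+20,-208) mm with almost no turn. I'll start the approach with the fingers shut.

```bash
python3 -m crank '[{"angular":[0,0,0],"offset":[0.05,-0.028,0],"grip":0},{"angular":[0,0,0],"offset":[0.05,-0.028,0],"grip":0},{"angular":[0,0,0],"offset":[0.05,-0.028,0],"grip":0},{"angular":[0,0,0],"offset":[0.05,-0.028,0],"grip":0},{"angular":[0,0,0],"offset":[0.05,-0.028,0],"grip":0},{"angular":[0,0,0],"offset":[0.05,-0.028,0],"grip":0},{"angular":[0,0,0],"offset":[0.05,-0.028,0],"grip":0},{"angular":[0,0,0],"offset":[0.05,-0.028,0],"grip":0}]' 40
cat >> h.py <<'E'
from scipy.spatial.transform import Rotation as R
def go(tx,ty,tz):
    o=ctrl.observe(); r=R.from_quat(o["ee_rot"]); M=r.as_matrix()
    d=np.array([tx,ty,tz])-o["position"]
    print("t",round(o["t"],2),"pos",o["position"].round(4),"q",o["joint_positions"].round(2),"F",o["contact_force"].round(1),"grip",round(o["gripper_width"],4))
    print("tool shift",(M.T@d).round(4),"xaxis az",np.degrees(np.arctan2(M[1,0],M[0,0])).round(2),"z axis",M[:,2].round(4),
      "level rotvec deg (tool)",np.degrees(np.cross([0,0,1],M.T@[0,0,-1])).round(2))
E
python3 -c "
from h import *;go(.551,.219,.19)"
```

```text
t: 1.25
position: [0.5087, -0.2943, 0.1923]
ee_rot: [0.991, 0.135, -0.001, 0.001]
contact_force: [0.4, -0.2, -0.0]
gripper_width: -0.0001
t 1.25 pos [ 0.5087 -0.2943  0.1923] q [ 0.93  0.42 -0.58  1.71  0.26  1.09 -1.03] F [ 0.4 -0.2 -0. ] grip -0.0001
tool shift [ 0.178  -0.4833  0.0009] xaxis az 15.5 z axis [-0.0012 -0.0025 -1.    ] level rotvec deg (tool) [ 0.12  0.1  -0.  ]
```

```bash
python3 -m crank '[{"angular":[0,0,0],"offset":[0.022,-0.057,0],"grip":0},{"angular":[0,0,0],"offset":[0.022,-0.057,0],"grip":0},{"angular":[0,0,0],"offset":[0.022,-0.057,0],"grip":0},{"angular":[0,0,0],"offset":[0.022,-0.057,0],"grip":0},{"angular":[0,0,0],"offset":[0.022,-0.057,0.01],"grip":0},{"angular":[0,0,0],"offset":[0.022,-0.057,0.02],"grip":0},{"angular":[0,0,0],"offset":[0.022,-0.057,0.02],"grip":0},{"angular":[0,0,0],"offset":[0.022,-0.057,0.02],"grip":0}]'
python3 -c "
from h import *;go(.551,.219,.028)"
```

```text
t: 2.25
position: [0.5616, 0.1936, 0.1255]
ee_rot: [0.991, 0.134, 0.004, 0.002]
contact_force: [0.9, -0.3, 0.3]
gripper_width: -0.0002
t 2.25 pos [0.5616 0.1936 0.1255] q [ 0.13  0.53 -0.68  1.76  0.4   0.99 -2.01] F [ 0.9 -0.3  0.3] grip -0.0002
tool shift [-0.0043 -0.0278  0.0974] xaxis az 15.35 z axis [ 0.0095 -0.003  -1.    ] level rotvec deg (tool) [ 0.31 -0.48  0.  ]
```

```bash
python3 -m crank '[{"angular":[0.3,-0.5,0],"offset":[-0.004,-0.027,0.01],"grip":0},{"angular":[0,0,0],"offset":[0,0,0.02],"grip":0},{"angular":[0,0,0],"offset":[0,0,0.02],"grip":0},{"angular":[0,0,0],"offset":[0,0,0.015],"grip":0},{"angular":[0,0,0],"offset":[0,0,0.01],"grip":0},{"angular":[0,0,0],"offset":[0,0,0.005],"grip":0},{"angular":[0,0,0],"offset":[0,0,0],"grip":0},{"angular":[0,0,0],"offset":[0,0,0],"grip":0}]'
python3 -c "
from h import *;go(.551,.219,.028)"
```

```text
t: 3.25
position: [0.5507, 0.2183, 0.0389]
ee_rot: [0.991, 0.134, -0.001, 0.0]
contact_force: [0.6, 0.1, 0.5]
gripper_width: -0.0002
t 3.25 pos [0.5507 0.2183 0.0389] q [ 0.04  0.65 -0.62  1.8   0.49  0.85 -2.12] F [0.6 0.1 0.5] grip -0.0002
tool shift [ 0.0005 -0.0006  0.0109] xaxis az 15.36 z axis [-0.0019 -0.001  -1.    ] level rotvec deg (tool) [ 0.02  0.12 -0.  ]
```

```bash
python3 -m crank '[{"angular":[0,0,0],"offset":[0,0,0.004],"grip":0},{"angular":[0,0,0],"offset":[0,0,0.003],"grip":0},{"angular":[0,0,0],"offset":[0,0,0.002],"grip":0},{"angular":[0,0,0],"offset":[0,0,0.001],"grip":0},{"angular":[0,0,0],"offset":[0,0,0.001],"grip":0},{"angular":[0,0,0],"offset":[0,0,0.001],"grip":0},{"angular":[0,0,0],"offset":[0,0,0.001],"grip":0},{"angular":[0,0,0],"offset":[0,0,0.001],"grip":0}]'
python3 -c "
from h import *;go(.551,.219,.028)"
```

```text
t: 4.25
position: [0.5516, 0.2191, 0.0253]
ee_rot: [0.991, 0.134, 0.0, 0.0]
contact_force: [-0.8, -1.1, -0.3]
gripper_width: 0.0004
t 4.25 pos [0.5516 0.2191 0.0253] q [ 0.03  0.66 -0.61  1.81  0.5   0.83 -2.13] F [-0.8 -1.1 -0.3] grip 0.0004
tool shift [-0.0006 -0.0001 -0.0027] xaxis az 15.39 z axis [ 3.e-04 -2.e-04 -1.e+00] level rotvec deg (tool) [ 0.02 -0.02  0.  ]
```

```bash
python3 -m crank '[{"angular":[0,0,0],"offset":[0,0,0.001],"grip":0},{"angular":[0,0,0],"offset":[0,0,0.001],"grip":0},{"angular":[0,0,0],"offset":[0,0,0.001],"grip":0},{"angular":[0,0,0],"offset":[0,0,0.001],"grip":0},{"angular":[0,0,0],"offset":[0,0,0.001],"grip":0},{"angular":[0,0,0],"offset":[0,0,0.001],"grip":0},{"angular":[0,0,0],"offset":[0,0,0.001],"grip":0},{"angular":[0,0,0],"offset":[0,0,0.001],"grip":0}]'
python3 -c "
from h import *;go(.551,.219,.028)
for i in range(3):
  s=ctrl.snapshot('wrist'); print(ctrl.observe()['contact_force'])
cv2.imwrite('pics/w1.png',s['color'][:,:,::-1])"
```

```text
t: 5.25
position: [0.5516, 0.2191, 0.0167]
ee_rot: [0.991, 0.134, 0.0, 0.0]
contact_force: [-0.4, 1.1, 0.5]
gripper_width: 0.0001
t 5.25 pos [0.5516 0.2191 0.0167] q [ 0.03  0.68 -0.6   1.81  0.51  0.81 -2.13] F [-0.4  1.1  0.5] grip 0.0001
tool shift [-0.0006 -0.0001 -0.0113] xaxis az 15.39 z axis [ 4.e-04 -1.e-04 -1.e+00] level rotvec deg (tool) [ 0.01 -0.02  0.  ]
[-0.53466535 -0.68599277 -0.26019248]
[0.36104717 0.11215644 0.49723211]
[ 1.08287043 -0.75556003 -0.40355129]
```

View pics/w1.png

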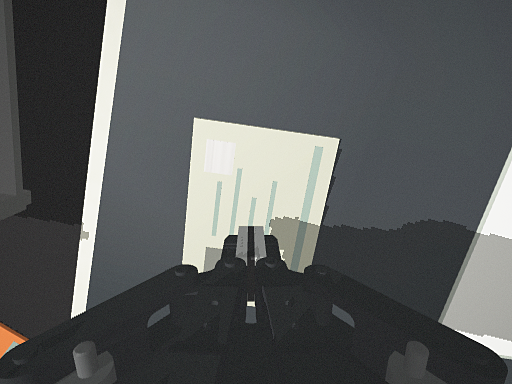

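The wrist view shows shut fingers above the page at (250,240). The TCP reads z=17 mm, yet there is no force. I'll check the height with depth before going on.

```bash
python3 - <<'E'
from h import *
s=ctrl.snapshot("side"); c=s["color"][150:300,150:310,::-1]
cv2.imwrite("pics/s1.png",cv2.resize(c,None,fx=4,fy=4,interpolation=2))
def pt(s,u,v):
    f=192/np.tan(np.radians(s["fov_y"])/2);z=s["range_z"][v,u]
    return (s["T"]@[(u-s["cx"])/f*z,(v-s["cy"])/f*z,z,1])[:3].round(4)
for n,ps in (("side",[(222,232),(205,222),(210,150),(223,177),(180,250),(245,220)]),("wrist",[(250,140),(200,250),(150,150),(250,232),(250,240),(250,248),(250,255),(250,262)])):
    s=ctrl.snapshot(n)
    for p in ps: print(n,p,pt(s,*p))
E
```

```text
side (222, 232) [0.5497 0.2315 0.0276]
side (205, 222) [0.5979 0.1987 0.026 ]
side (210, 150) [0.5604 0.2566 0.3044]
side (223, 177) [0.5376 0.2503 0.2289]
side (180, 250) [0.6459 0.2928 0.0238]
side (245, 220) [0.4941 0.1867 0.0283]
wrist (250, 140) [0.6036 0.2332 0.0275]
wrist (200, 250) [0.524  0.2463 0.0285]
wrist (150, 150) [0.5812 0.2911 0.0259]
wrist (250, 232) [0.5624 0.2218 0.0667]
wrist (250, 240) [0.5622 0.2217 0.0755]
wrist (250, 248) [0.5625 0.2218 0.0842]
wrist (250, 255) [0.5623 0.2218 0.0902]
wrist (250, 262) [0.5604 0.2213 0.0927]
```

View pics/s1.png

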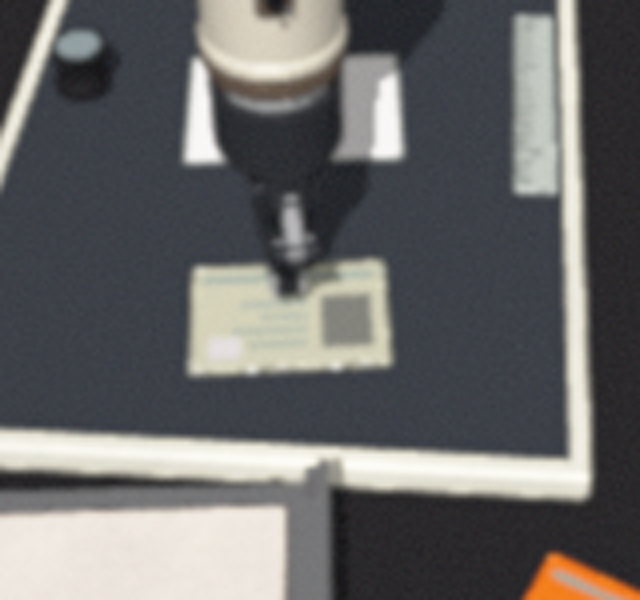

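```bash
python3 - <<'E'
from h import *
def pt(s,u,v):
    f=192/np.tan(np.radians(s["fov_y"])/2);z=s["range_z"][v,u]
    return (s["T"]@[(u-s["cx"])/f*z,(v-s["cy"])/f*z,z,1])[:3].round(4)
s=ctrl.snapshot("wrist")
for v in range(216,236,2): print(v,pt(s,246,v),s["color"][v,246])
s=ctrl.snapshot("side")
for v in range(214,230): print(v,pt(s,222,v),s["color"][v,222])
print(ctrl.observe()["position"],ctrl.observe()["t"])
E
```

```text
216 [0.5562 0.2228 0.0291] [229 230 214]
218 [0.5546 0.2224 0.0285] [229 229 212]
220 [0.5535 0.2221 0.0293] [229 229 213]
222 [0.5518 0.2216 0.0284] [231 229 213]
224 [0.5505 0.2213 0.0286] [233 233 215]
226 [0.5623 0.224  0.06  ] [138 140 132]
228 [0.5622 0.2239 0.0625] [135 137 133]
230 [0.5616 0.2238 0.0636] [135 136 134]
232 [0.5622 0.2239 0.0674] [139 142 139]
234 [0.562  0.2238 0.0694] [136 138 136]
214 [0.5401 0.2779 0.1425] [112 112 116]
215 [0.54   0.2794 0.1408] [80 82 84]
216 [0.5409 0.2743 0.1322] [52 53 56]
217 [0.5448 0.2491 0.102 ] [33 34 37]
218 [0.5477 0.2311 0.0792] [35 36 40]
219 [0.5474 0.2339 0.0786] [31 35 39]
220 [0.548  0.2308 0.0717] [39 40 44]
221 [0.548  0.232  0.0694] [45 44 50]
222 [0.548  0.2331 0.067 ] [52 53 55]
223 [0.5483 0.2318 0.0619] [83 84 79]
224 [0.5525 0.2054 0.029 ] [123 127 115]
225 [0.5523 0.2078 0.0278] [160 166 151]
226 [0.5521 0.2099 0.0262] [191 192 173]
227 [0.5515 0.2149 0.028 ] [201 202 182]
228 [0.5512 0.2175 0.0271] [194 198 180]
229 [0.551  0.2201 0.0262] [195 199 181]
[0.55166939 0.2190651  0.01688539] 5.65
```

Both cameras agree: the fingertip is actually at about z=58 mm, although the state says 17 mm. The reported height is therefore about 40 mm low, while xy agrees. I'll trust depth and force, and keep going down slowly.

```bash
python3 -m crank '[{"angular":[0,0,0],"offset":[0,0,0.003],"grip":0},{"angular":[0,0,0],"offset":[0,0,0.003],"grip":0},{"angular":[0,0,0],"offset":[0,0,0.003],"grip":0},{"angular":[0,0,0],"offset":[0,0,0.003],"grip":0},{"angular":[0,0,0],"offset":[0,0,0.003],"grip":0},{"angular":[0,0,0],"offset":[0,0,0.002],"grip":0},{"angular":[0,0,0],"offset":[0,0,0.001],"grip":0},{"angular":[0,0,0],"offset":[0,0,0.001],"grip":0}]'
python3 - <<'E'
from h import *
go(.551,.219,.028)
def pt(s,u,v):
    f=192/np.tan(np.radians(s["fov_y"])/2);z=s["range_z"][v,u]
    return (s["T"]@[(u-s["cx"])/f*z,(v-s["cy"])/f*z,z,1])[:3].round(4)
s=ctrl.snapshot("wrist")
for v in range(222,234,2): print(v,pt(s,246,v))
E
```

```text
t: 6.65
position: [0.5516, 0.219, -0.0037]
ee_rot: [0.991, 0.134, 0.0, 0.0]
contact_force: [0.7, -0.2, -0.2]
gripper_width: 0.0005
t 6.65 pos [ 0.5516  0.219  -0.0037] q [ 0.01  0.71 -0.58  1.82  0.53  0.78 -2.15] F [ 0.7 -0.2 -0.2] grip 0.0005
tool shift [-0.0005 -0.0001 -0.0317] xaxis az 15.39 z axis [ 2.e-04 -2.e-04 -1.e+00] level rotvec deg (tool) [ 0.01 -0.01  0.  ]
222 [0.5601 0.2235 0.0288]
224 [0.5594 0.2233 0.0299]
226 [0.5619 0.2239 0.0388]
228 [0.5618 0.2238 0.0412]
230 [0.5618 0.2238 0.0438]
232 [0.5618 0.2237 0.0462]
```

```bash
python3 -m crank '[{"angular":[0,0,0],"offset":[0,0,0.001],"grip":0},{"angular":[0,0,0],"offset":[0,0,0.001],"grip":0},{"angular":[0,0,0],"offset":[0,0,0.001],"grip":0},{"angular":[0,0,0],"offset":[0,0,0.001],"grip":0},{"angular":[0,0,0],"offset":[0,0,0.001],"grip":0},{"angular":[0,0,0],"offset":[0,0,0.001],"grip":0},{"angular":[0,0,0],"offset":[0,0,0],"grip":0},{"angular":[0,0,0],"offset":[0,0,0],"grip":0}]'
python3 - <<'E'
from h import *
go(.551,.219,.028)
def pt(s,u,v):
    f=192/np.tan(np.radians(s["fov_y"])/2);z=s["range_z"][v,u]
    return (s["T"]@[(u-s["cx"])/f*z,(v-s["cy"])/f*z,z,1])[:3].round(4)
s=ctrl.snapshot("wrist")
for v in range(222,230,1): print(v,pt(s,246,v))
E
```

```text
t: 7.7
position: [0.5523, 0.2194, -0.009]
ee_rot: [0.991, 0.134, 0.001, 0.0]
contact_force: [-0.2, 0.5, -1.0]
gripper_width: -0.0
t 7.7 pos [ 0.5523  0.2194 -0.009 ] q [ 0.01  0.71 -0.58  1.82  0.54  0.77 -2.16] F [-0.2  0.5 -1. ] grip -0.0
tool shift [-0.0013  0.     -0.037 ] xaxis az 15.39 z axis [ 0.0017  0.     -1.    ] level rotvec deg (tool) [ 0.03 -0.1   0.  ]
222 [0.563  0.2244 0.0291]
223 [0.5626 0.2243 0.0294]
224 [0.5617 0.224  0.0285]
225 [0.5613 0.2239 0.0291]
226 [0.5621 0.2241 0.0323]
227 [0.5628 0.2243 0.0354]
228 [0.5626 0.2242 0.0363]
229 [0.5621 0.2241 0.0364]
```

```bash
python3 -m crank '[{"angular":[0,0,0],"offset":[0,0,0.001],"grip":0},{"angular":[0,0,0],"offset":[0,0,0.001],"grip":0},{"angular":[0,0,0],"offset":[0,0,0.001],"grip":0},{"angular":[0,0,0],"offset":[0,0,0.001],"grip":0},{"angular":[0,0,0],"offset":[0,0,0],"grip":0},{"angular":[0,0,0],"offset":[0,0,0],"grip":0},{"angular":[0,0,0],"offset":[0,0,0],"grip":0},{"angular":[0,0,0],"offset":[0,0,0],"grip":0}]'
python3 - <<'E'
from h import *
go(.551,.219,.028)
E
```

```text
t: 8.75
position: [0.5548, 0.2207, -0.0091]
ee_rot: [0.991, 0.134, 0.003, 0.0]
contact_force: [-0.1, 0.2, 2.3]
gripper_width: -0.0002
t 8.75 pos [ 0.5548  0.2207 -0.0091] q [ 0.01  0.71 -0.58  1.82  0.54  0.77 -2.16] F [-0.1  0.2  2.3] grip -0.0002
tool shift [-0.0039  0.0007 -0.0371] xaxis az 15.39 z axis [ 6.5e-03  6.0e-04 -1.0e+00] level rotvec deg (tool) [ 0.06 -0.37  0.  ]
```

Contact: the height has stalled at z reading -0.009 with about 2 N. I'll press a little harder while re-levelling.

```bash
python3 -m crank '[{"angular":[0,-0.4,0],"offset":[0,0,0.002],"grip":0},{"angular":[0,0,0],"offset":[0,0,0.002],"grip":0},{"angular":[0,0,0],"offset":[0,0,0.002],"grip":0},{"angular":[0,0,0],"offset":[0,0,0.002],"grip":0},{"angular":[0,0,0],"offset":[0,0,0.002],"grip":0},{"angular":[0,0,0],"offset":[0,0,0.002],"grip":0},{"angular":[0,0,0],"offset":[0,0,0.002],"grip":0},{"angular":[0,0,0],"offset":[0,0,0.002],"grip":0}]'
python3 - <<'E'
from h import *
go(.571,.011,.028)
E
```

```text
t: 9.75
position: [0.565, 0.2265, -0.0092]
ee_rot: [0.991, 0.134, 0.01, 0.0]
contact_force: [-2.5, -1.7, 14.6]
gripper_width: -0.0002
t 9.75 pos [ 0.565   0.2265 -0.0092] q [-0.01  0.72 -0.57  1.8   0.55  0.77 -2.17] F [-2.5 -1.7 14.6] grip -0.0002
tool shift [-0.0508  0.2095 -0.0375] xaxis az 15.41 z axis [ 0.0195  0.0021 -0.9998] level rotvec deg (tool) [ 0.18 -1.11  0.  ]
```

```bash
python3 - <<'E'
from h import *
s=ctrl.snapshot("side"); objs(s); print(ctrl.observe()["contact_force"])
s2=ctrl.snapshot("scene"); objs(s2)
a=cv2.resize(s["color"][180:290,150:300,::-1],None,fx=4,fy=4,interpolation=2)
cv2.imwrite("pics/s2.png",a)
E
```

```text
[305. 313.] xy 349.0 450.9 LxW 107.1 70.6 long ang -25.4
[343. 253.] xy 246.1 274.9 LxW 105.9 70.4 long ang -76.3
[217. 230.] xy 565.5 212.7 LxW 128.9 123.8 long ang 7.1
[-3.1144067  -1.01353086 13.72916956]
[284. 251.] xy 562.4 228.2 LxW 131.7 91.3 long ang 4.8
[402. 233.] xy 361.8 436.1 LxW 107.1 69.2 long ang -24.9
[209. 202.] xy 572.4 12.8 LxW 156.8 119.2 long ang 5.8
[361. 170.] xy 259.4 258.4 LxW 106.7 69.3 long ang -75.4
[501. 159.] xy -9.4 547.0 LxW 128.0 96.5 long ang -11.1
[145. 148.] xy 552.9 -231.5 LxW 88.6 56.9 long ang 12.1
[ 24. 136.] xy 726.1 -522.0 LxW 85.4 28.3 long ang -67.0
[508.  14.] xy -640.0 320.3 LxW 162.9 32.6 long ang 19.3
```

View pics/s2.png

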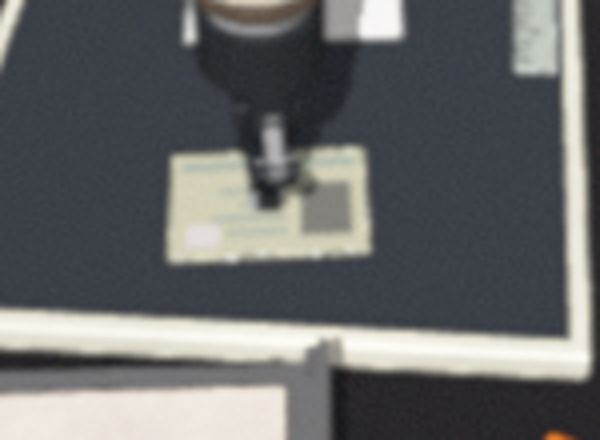

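The page stayed under the finger: it sticks, and it followed the 13 mm drift. Now I'll slide it toward the window with lighter pressure and some levelling.

```bash
python3 -m crank '[{"angular":[0,-0.4,0],"offset":[-0.004,0.01,0.0013],"grip":0},{"angular":[0,-0.4,0],"offset":[-0.004,0.013,0.0013],"grip":0},{"angular":[0,-0.4,0],"offset":[-0.004,0.013,0.0013],"grip":0},{"angular":[0,-0.2,0],"offset":[-0.004,0.013,0.0013],"grip":0},{"angular":[0,-0.2,0],"offset":[-0.004,0.013,0.0013],"grip":0},{"angular":[0,-0.1,0],"offset":[-0.004,0.013,0.0013],"grip":0},{"angular":[0,-0.1,0],"offset":[-0.004,0.013,0.0013],"grip":0},{"angular":[0,-0.1,0],"offset":[-0.004,0.01,0.0013],"grip":0}]'
python3 - <<'E'
from h import *
go(.571,.011,.028)
s2=ctrl.snapshot("scene"); objs(s2)
cv2.imwrite("pics/c3.png",cv2.resize(s2["color"][130:290,150:350,::-1],None,fx=3,fy=3,interpolation=2))
E
```

```text
t: 10.85
position: [0.5724, 0.1361, -0.0091]
ee_rot: [0.99, 0.138, 0.006, -0.005]
contact_force: [-0.3, 1.2, 7.4]
gripper_width: 0.0001
t 10.85 pos [ 0.5724  0.1361 -0.0091] q [ 0.17  0.7  -0.58  1.85  0.54  0.74 -2.  ] F [-0.3  1.2  7.4] grip 0.0001
tool shift [-0.0349  0.1197 -0.0386] xaxis az 15.84 z axis [ 0.0111  0.0114 -0.9999] level rotvec deg (tool) [-0.45 -0.79  0.  ]
[402. 233.] xy 361.8 436.1 LxW 107.1 69.2 long ang -24.9
[361. 170.] xy 259.4 258.4 LxW 106.7 69.3 long ang -75.4
[501. 159.] xy -9.4 547.0 LxW 128.0 96.5 long ang -11.1
[145. 148.] xy 553.7 -232.2 LxW 87.3 55.0 long ang 11.8
[ 24. 136.] xy 726.1 -522.0 LxW 85.4 28.3 long ang -67.0
[508.  14.] xy -641.7 319.7 LxW 159.4 32.6 long ang 19.3
```

View pics/c3.png

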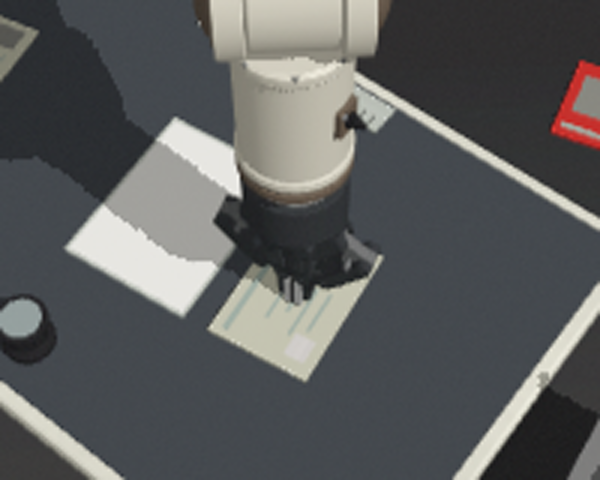

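```bash
python3 -m crank '[{"angular":[-0.1,-0.3,-0.1],"offset":[-0.005,0.013,0.0013],"grip":0},{"angular":[-0.1,-0.3,-0.1],"offset":[-0.005,0.013,0.0013],"grip":0},{"angular":[-0.1,-0.3,-0.1],"offset":[-0.005,0.013,0.0013],"grip":0},{"angular":[-0.1,-0.2,0],"offset":[-0.005,0.013,0.0013],"grip":0},{"angular":[-0.1,-0.2,0],"offset":[-0.005,0.013,0.0013],"grip":0},{"angular":[-0.1,-0.2,0],"offset":[-0.005,0.013,0.0013],"grip":0},{"angular":[-0.1,-0.1,0],"offset":[-0.005,0.01,0.0013],"grip":0},{"angular":[0,-0.1,0],"offset":[-0.002,0.002,0.0013],"grip":0}]'
python3 - <<'E'
from h import *
go(.571,.011,.028)
s2=ctrl.snapshot("scene"); 
cv2.imwrite("pics/c4.png",cv2.resize(s2["color"][130:290,150:350,::-1],None,fx=4,fy=3.75,interpolation=2))
s2=ctrl.snapshot("side"); 
cv2.imwrite("pics/d4.png",cv2.resize(s2["color"][130:270,150:310,::-1],None,fx=4,fy=4,interpolation=2))
E
```

```text
t: 11.9
position: [0.576, 0.0473, -0.0092]
ee_rot: [0.99, 0.143, 0.006, -0.001]
contact_force: [-0.2, 1.0, 8.5]
gripper_width: 0.0001
t 11.9 pos [ 0.576   0.0473 -0.0092] q [ 0.32  0.69 -0.58  1.87  0.55  0.73 -1.86] F [-0.2  1.   8.5] grip 0.0001
tool shift [-0.0145  0.0334 -0.0374] xaxis az 16.39 z axis [ 0.012   0.0037 -0.9999] level rotvec deg (tool) [-0.01 -0.72  0.  ]
```

View pics/c4.png

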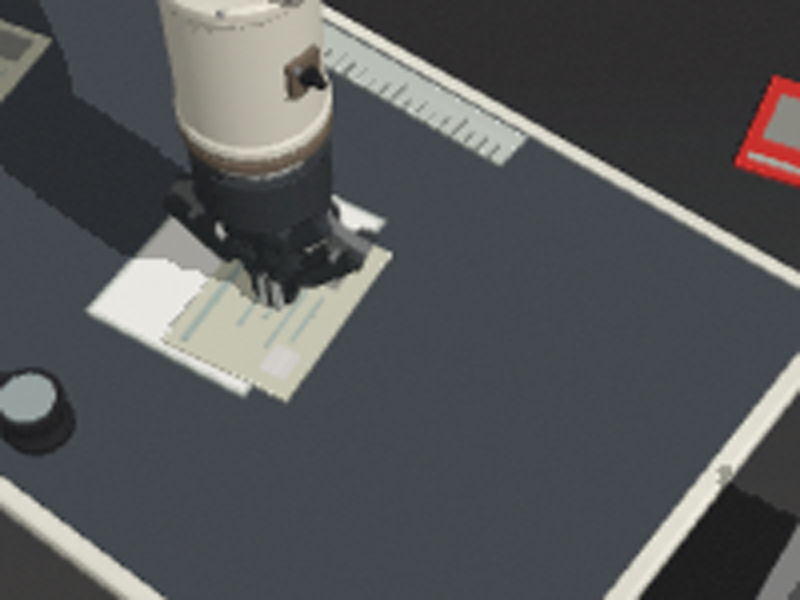

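View pics/d4.png

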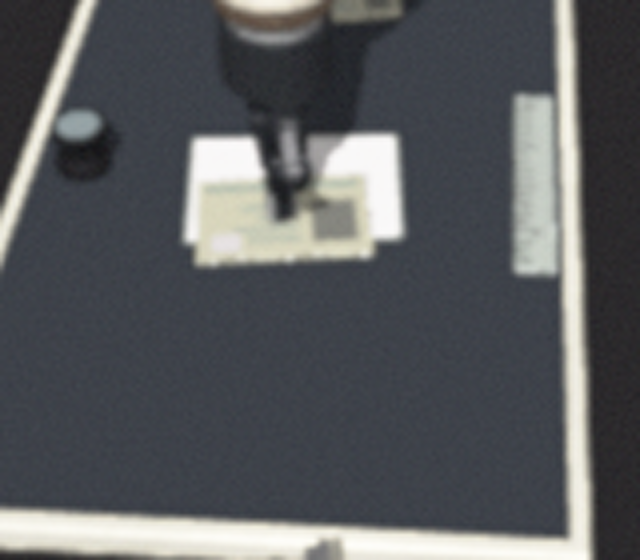

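The page is following: it covers the near half of the window. Its side-crop corners are about (203,183), (365,175), (373,257) and (195,266). I'll work out the remaining shift from these.

```bash
python3 - <<'E'
from h import *
s=ctrl.snapshot("side")
c=np.array([(203,183),(365,175),(373,257),(195,266)])/4+[150,130]
P=ray(s,c,.028)[:,:2]*1000; print(P.round(1),P.mean(0)); 
w=np.array([(191,134),(399,133),(406,240),(184,243)])/4+[150,130]
W=ray(s,w,.025)[:,:2]*1000; print(W.mean(0)); d=lambda a:np.degrees(np.arctan2(*(a[::-1]))).round(1)
print(d(P[0]-P[1]),d(P[3]-P[2]),d(W[0]-W[1]),d(W[3]-W[2]))
s=ctrl.snapshot("scene")
c=np.array([(163,338),(288,402),(391,253)])/[4,3.75]+[150,130]
P=ray(s,c,.028)[:,:2]*1000;print((P[0]+P[2])/2,d(P[1]-P[2]))
E
```

```text
[[ 6.364e+02  1.760e+01]
 [ 5.179e+02 -1.000e-01]
 [ 5.057e+02  8.830e+01]
 [ 6.286e+02  1.061e+02]] [572.13538559  52.99783093]
[568.79145061  11.98485492]
8.5 8.2 4.6 5.2
[574.46470614  49.32119667] 9.4
```

```bash
python3 -m crank '[{"angular":[0,-0.2,0.5],"offset":[-0.0035,0.006,0.0012],"grip":0},{"angular":[0,-0.2,0.5],"offset":[-0.0035,0.006,0.0012],"grip":0},{"angular":[0,-0.2,0.5],"offset":[-0.0035,0.006,0.0012],"grip":0},{"angular":[0,-0.2,0.5],"offset":[-0.0035,0.006,0.0012],"grip":0},{"angular":[0,-0.2,0.5],"offset":[-0.0035,0.006,0.0012],"grip":0},{"angular":[0,-0.2,0.5],"offset":[-0.0035,0.005,0.0012],"grip":0},{"angular":[0,-0.2,0.5],"offset":[-0.0035,0.003,0.0012],"grip":0},{"angular":[0,-0.1,0],"offset":[-0.002,0,0.001],"grip":0}]'
python3 - <<'E'
from h import *
go(.571,.011,.028)
s2=ctrl.snapshot("scene"); 
cv2.imwrite("pics/c5.png",cv2.resize(s2["color"][130:290,150:350,::-1],None,fx=4,fy=3.75,interpolation=2))
s2=ctrl.snapshot("side"); 
cv2.imwrite("pics/d5.png",cv2.resize(s2["color"][130:270,150:310,::-1],None,fx=4,fy=4,interpolation=2))
E
```

```text
t: 13.1
position: [0.5742, 0.0121, -0.0091]
ee_rot: [0.993, 0.114, 0.006, -0.002]
contact_force: [1.3, -0.9, 5.1]
gripper_width: -0.0001
t 13.1 pos [ 0.5742  0.0121 -0.0091] q [ 0.38  0.68 -0.57  1.88  0.53  0.72 -1.84] F [ 1.3 -0.9  5.1] grip -0.0001
tool shift [-0.0029  0.0003 -0.0371] xaxis az 13.11 z axis [ 0.0117  0.0059 -0.9999] level rotvec deg (tool) [-0.18 -0.73  0.  ]
```

View pics/c5.png

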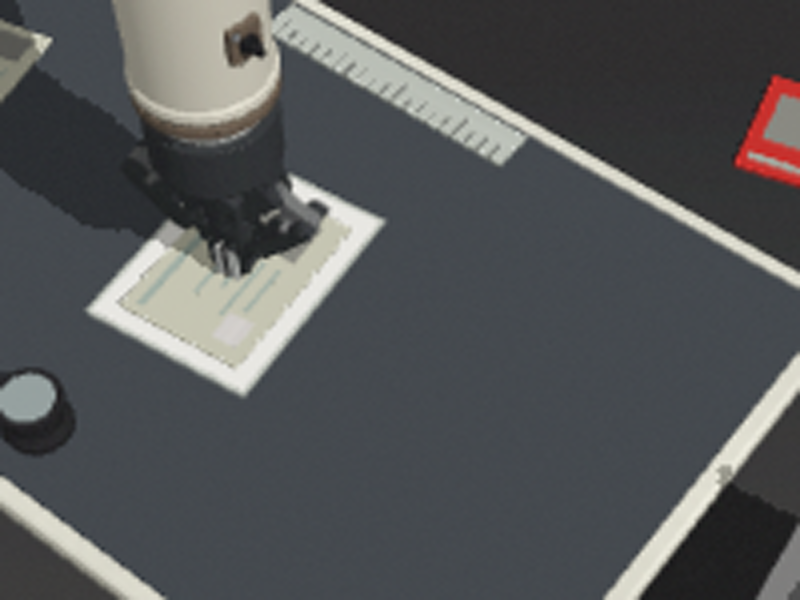

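View pics/d5.png

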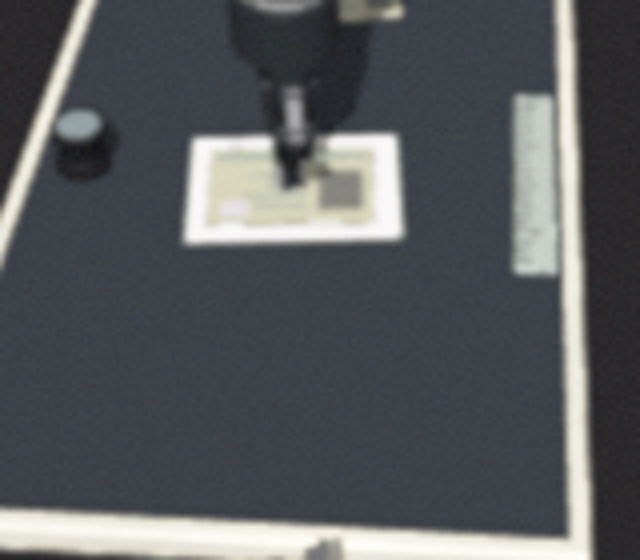

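Centred and squared with even margins on all sides (scene crop page corners at (118,303), (240,365) and (350,225), inside the window). Lifting off.

```bash
python3 -m crank '[{"angular":[0,0,0],"offset":[0,0,-0.002],"grip":0},{"angular":[0,0,0],"offset":[0,0,-0.005],"grip":0},{"angular":[0,0,0],"offset":[0,0,-0.015],"grip":0},{"angular":[0,0,0],"offset":[0,0,-0.03],"grip":0},{"angular":[0,0,0],"offset":[0,0,-0.05],"grip":0},{"angular":[0,0,0],"offset":[0,0,-0.05],"grip":0},{"angular":[0,0,0],"offset":[0,0,-0.05],"grip":0},{"angular":[0,0,0],"offset":[0,0,-0.02],"grip":0}]'
python3 -m crank '[{"angular":[0,0,0],"offset":[-0.01,-0.05,-0.01],"grip":0},{"angular":[0,0,0],"offset":[-0.01,-0.05,0],"grip":0},{"angular":[0,0,0],"offset":[-0.01,-0.05,0],"grip":0},{"angular":[0,0,0],"offset":[-0.01,-0.05,0],"grip":0},{"angular":[0,0,0],"offset":[0,-0.03,0],"grip":0},{"angular":[0,0,0],"offset":[0,0,0],"grip":0},{"angular":[0,0,0],"offset":[0,0,0],"grip":0},{"angular":[0,0,0],"offset":[0,0,0],"grip":0}]'
python3 - <<'E'
from h import *
go(.571,.011,.028)
s2=ctrl.snapshot("scene"); 
cv2.imwrite("pics/c6.png",cv2.resize(s2["color"],None,fx=1.5,fy=1.5,interpolation=2))
s2=ctrl.snapshot("side"); 
cv2.imwrite("pics/d6.png",cv2.resize(s2["color"][130:270,150:310,::-1],None,fx=4,fy=4,interpolation=2))
E
```

```text
t: 14.2
position: [0.5689, 0.0114, 0.2215]
ee_rot: [0.993, 0.115, 0.003, -0.003]
contact_force: [-0.3, -0.1, 0.1]
gripper_width: 0.0
t: 15.2
position: [0.4759, 0.2304, 0.2408]
ee_rot: [0.993, 0.114, 0.009, -0.001]
contact_force: [-0.5, 0.1, -0.2]
gripper_width: -0.0001
t 15.2 pos [0.4759 0.2304 0.2408] q [ 0.22  0.29 -0.86  1.81  0.25  1.14 -2.07] F [-0.5  0.1 -0.2] grip -0.0001
tool shift [0.039  0.2352 0.2135] xaxis az 13.12 z axis [ 0.0173  0.0038 -0.9998] level rotvec deg (tool) [ 0.01 -1.01  0.  ]
```

View pics/c6.png

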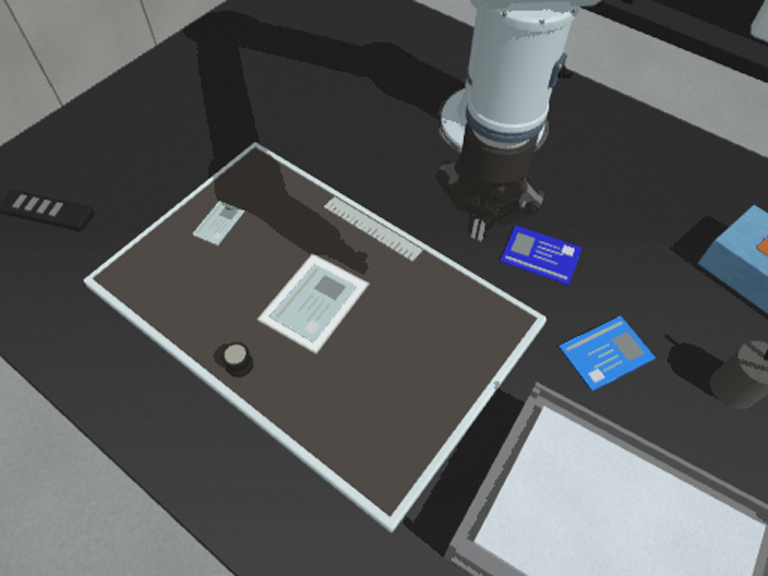

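View pics/d6.png

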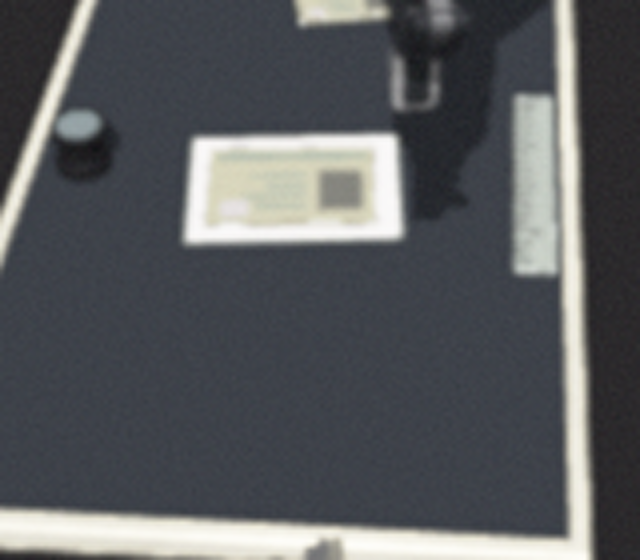

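Scene view (colours swapped in saving): the page lies inside the window around (316,303) with an even white border. The card, loupe and ruler look unmoved. One numeric check, then I'll hand in.

```bash
python3 - <<'E'
from h import *
s=ctrl.snapshot("scene"); im=s["color"].astype(int)
print(im[202,205],im[182,211])
objs(s,.025)
g=(im[:,:,2]<205)&(im.min(2)>100)
m=np.zeros(g.shape,np.uint8); m[170:236,172:247]=g[170:236,172:247]
m=cv2.morphologyEx(m,cv2.MORPH_OPEN,np.ones((3,3)))
m=cv2.morphologyEx(m,cv2.MORPH_CLOSE,np.ones((9,9)))
c=max(cv2.findContours(m,0,1)[0],key=cv2.contourArea)[:,0].astype(float)
r=cv2.minAreaRect((ray(s,c,.028)[:,:2]*1000).astype(np.float32)); print("page",r)
E
```

```text
[198 197 179] [198 197 178]
[402. 233.] xy 359.0 436.4 LxW 109.3 69.4 long ang -24.9
[209. 202.] xy 570.9 11.3 LxW 157.9 119.9 long ang 5.9
[361. 170.] xy 257.1 257.9 LxW 107.0 69.5 long ang -75.4
[501. 160.] xy -12.7 547.4 LxW 128.4 97.0 long ang -11.2
[145. 148.] xy 551.9 -233.5 LxW 88.1 57.3 long ang 12.1
[ 24. 136.] xy 725.4 -525.3 LxW 85.7 28.4 long ang -67.0
[508.  14.] xy -645.4 319.9 LxW 163.5 32.7 long ang 19.3
page ((572.994384765625, 13.15606689453125), (127.85084533691406, 89.87090301513672), 5.130483627319336)
```

```bash
python3 -c "
from workcell import ctrl; print(ctrl.job_done())"
```

```text
the job is handed in; nothing more can be done
None
```

I pressed the shut fingers on the passport page at about its centre and slid it flat along the bed onto the light window. Then I lifted clear and handed in at about 15 s.

- **Final fit:** in the scene camera the page is at (573.0, 13.2) mm and 5.1°, and the window at (570.9, 11.3) mm and 5.9°. That is about 3 mm and 0.8° off, and the side view also shows an even border.
- **Bystanders:** the card re-measured within 1 mm of its start. I checked the magnifier and ruler by eye only; they look unmoved.
- **Height disagreement:** the state's TCP height did not match the cameras. It read about 40 mm lower than the real fingertips (about -9 mm at contact with the page), so I found contact by depth and force instead.
- **Early pressing:** when I first pressed, the page drifted about 14 mm with the finger, inside the 20 mm limit. The press peaked at about 15 N, above the suggested 5 to 10 N, and readings during the slide were 5 to 8.5 N.

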